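# Find the blind hole of a bisque finial and hold it hole-up

### The arm

A 6-joint arm with a two-finger parallel gripper is mounted at the origin on the work surface. World frame = base frame: x ahead of the robot, y to its left, z up, the work surface at z = 0. Lengths are in mm, angles in degrees, forces in N, time in s.
With the tool pointing down it reaches from about 300 to 850 mm from the base axis. Payload 4.2 kg.
Tool frame: the origin (TCP) lies on the centre line of the jaws, within the pads' length; the fingertips stand 8 mm ahead of it and the grasp point (between the pads) lies 11 mm behind it; z points along the fingers, y is the line along which they close (so a half turn about z gives the same grasp; the last joint's range is limited). The gripper opens to 91 mm and grips with 3 to 60 N. Pads are 32 mm wide; open, the fingers measure 118 mm over their backs; the gripper's body (76 mm by 178 mm) begins 60 mm behind the grasp point.
Start: joints at [70.359, 18.312, 89.639, -0, 72.044, -1.146], TCP at [182.406, 545.317, 221.976] pointing down, gripper open.
Joint ranges: [-177.97, 177.97], [-48.28, 115.42], [12.27, 149.76], [-77.06, 257.06], [2.81, 150.46], [-146.56, 146.56]. Speed limits (degrees/s): [147.25, 147.25, 180, 180, 180, 180].

### API

Orientations are given as [roll, pitch, yaw] about the fixed x, y, z axes, in that order (R = Rz(yaw) Ry(pitch) Rx(roll)).
In Python, from workcell import telemetry, eyes, ticket gives the robot as it stands. The module is installed in compiled form; this text tells all that it offers.
- The arm moves only by the shell command python3 -m crank 'ROWS' [OPENING] [FORCE]. ROWS is JSON, a list of rows, each an object of numbers: "dx", "dy", "dz": the shift along the world's x, y, z normalised to -1 to 1, where 1 is 80 cm; "yaw": the turn about the world's z normalised to -1 to 1, where 1 is 5 degrees. A call has 1 to 10 rows; each row shifts and turns the commanded pose from where the row before left it; what a row does not reach is not made up. A row lasts 1/8 s, in which the tool goes at most 62.5 mm and 10.7 degrees, less where a joint would pass 70% of its speed; a pose out of reach is approached as far as the arm can. A call with a number of a shift or a turn outside -1 to 1 is refused whole. A call with a gripper value outside its range is refused whole. OPENING is the opening, from 0 (shut) to 1 (fully open), set as the call begins (- or left out, the last holds). The fingers move at their own pace and stop on an object; FORCE is the grip in N (left out, the last holds). Time passes only in rows, so rows that do not move let the fingers close. It gives the time, the measured TCP pose, the force, the opening and the grip force at its end, in the units of the state.
- telemetry.state(): the state, without advancing time (a new reading comes with each control period).
- eyes.grab_frame(name): name is "scene" or "top" or "wrist"; returns the picture (400x640x3 uint8, red, green, blue); there is no depth.
- eyes.calibration(name): a dict with "camera_matrix" (3x3 intrinsics, pixels), "k1" (the pictures are not rectified: a ray, as slopes to the right and down, at radius r is drawn at 1 + k1 r^2 times it, then the intrinsics apply), "world_from_camera" (4x4, takes a point from camera to world coordinates). Camera axes: x right, y down, z forward; pixel columns grow to the right and rows downward; lengths in mm; the calibration is good to about 2 mm. A picture is of the moment at which its call begins: read the wrist's pose just before it. calibration takes no time and is no camera call; for the wrist camera it gives the pose at the moment of the call.
- ticket.job_done(): hands the job in; it is judged then, once.
The state is a dict: "time_s": time; "qpos": joint angles; "qvel": joint speeds; "effort": joint torques, N m; "ee_pos": TCP position; "ee_rot": TCP orientation; "force": force on the tool from outside, world axes, zero at the start; "torque": the same for the moment, N m; "gripper_width": finger opening in mm; "gripper_force": force on a finger pad.
Only numpy, scipy, OpenCV 4.12 (cv2) and the standard library are available. Lean on these libraries where they do the work, as an engineer would, in place of code of your own. Each camera call takes 0.05 s, during which the arm holds its last target. There are 200 camera calls.

### The job

Two eight-sided bisque finials lie on the ware board, each with a glaze test tile beside it; pick up the one by the red tile and find by feel which end has its blind hole: lower an end gently on the rod of the glazing stand, and if that end is solid turn the finial over and try the other, until the rod goes all the way in. Then turn it the other way up and finish still holding it in the gripper, hole straight up, some 20 cm or more above the table and clear of everything, ready for glue. Leave the other finial, both tiles, the two birds and the glaze jar where they are.

Things in the scene. Friction and masses are not known exactly. Their poses are not given: they have to be found in the camera images.
- ware_board: fixed plywood ware board, 240 (x) by 340 (y) by 12 mm thick; origin at the centre of its underside, z up. The two finials and their test tiles lie on it
- finial_a: loose cream-coloured bisque finial: eight-sided prism, 46 mm across flats, 64 mm long, about 0.19 kg. Starts lying on one flat; origin mid that flat, y along its length (about the board's y), z up to its axis 23 mm above, upright 19 mm wide flats at +x and -x. One blind hole on the axis, 20 mm across, 40 mm deep, in its +y or -y end (not told which); the other end is solid
- finial_b: an identical-looking finial with the same axes; which of its ends, +y or -y, has the hole is not told either. finial_a and finial_b start about 170 mm apart along the board's y, swapped or not
- tile_red: loose glaze test tile, 46 by 46 by 6 mm, red glaze with a white rim, lying flat on the board about 120 mm from the finial it marks, on that finial's +x side (170 mm or more from the other); origin at the centre of its underside
- tile_blue: the same with blue glaze, beside the other finial
- glazing_stand: fixed glazing stand: round wooden base 110 mm across and 15 mm high with an upright steel rod in the middle, 12 mm thick, round-ended, its tip 95 mm above the table (a 22 mm wide brass collar round its foot reaches 21 mm above the table); origin at the centre of the underside
- rod_tip (a point): tip of the rod, on its axis, 95 mm above the table. A finial lowered hole-down on the rod stops with the hole's floor on the tip, its lower end 55 mm above the table; a solid end stops on the tip, 95 mm above the table
- robin: loose painted ceramic bird, brown with a red breast, about 100 mm long, 60 mm wide and 88 mm tall; origin at the centre of its foot
- white_bird: loose unpainted ceramic bird, same size; origin at the centre of its foot
- glaze_jar: loose closed plastic jar, taupe with a yellow band and a white lid, 69 mm across and 72 mm tall; origin at the centre of its underside
There are look-alikes about, which are no part of the job. What is shaped like the finial_b but black, purple or turquoise is not meant.

How it is judged (in metres and radians):
On the way:
1. the finial by the red tile is lowered hole-down on the rod until the rod is all the way in its hole (tip within about 9 mm of the hole's floor), the other finial still beside the blue tile (((distance of finial_b from where it was at the start of the episode below 0.03 m and horizontal distance between finial_b and tile_blue below 0.165 m and angle between finial_a_c0's own z axis and vertical above 2.84 rad and distance between finial_a_c0 and rod_tip below 0.021 m and horizontal distance between finial_a_c0 and rod_tip below 0.008 m) or (distance of finial_a from where it was at the start of the episode below 0.03 m and horizontal distance between finial_a and tile_blue below 0.165 m and angle between finial_b_c0's own z axis and vertical above 2.84 rad and distance between finial_b_c0 and rod_tip below 0.021 m and horizontal distance between finial_b_c0 and rod_tip below 0.008 m))), for 0.1 s.
At the end, for the whole second after the job is handed in: The finial by the red tile is in the fingers, at rest, hole up within 17 degrees, its solid end over 15 cm above the table, clear of stand and board; the other finial still lies by the blue tile; it, the tiles, birds and jar have moved under 30 mm (((distance of finial_b from where it was at the start of the episode below 0.03 m and horizontal distance between finial_b and tile_blue below 0.165 m and angle between finial_a_c0's own z axis and vertical below 0.3 rad and height (world z) of finial_a_c0 above 0.15 m and contact force between finial_a and the fingers above 2 N and contact force between finial_a and glazing_stand below 0.1 N and contact force between finial_a and ware_board below 0.1 N and linear speed of finial_a below 0.03 m/s and angular speed of finial_a below 0.2 rad/s) or (distance of finial_a from where it was at the start of the episode below 0.03 m and horizontal distance between finial_a and tile_blue below 0.165 m and angle between finial_b_c0's own z axis and vertical below 0.3 rad and height (world z) of finial_b_c0 above 0.15 m and contact force between finial_b and the fingers above 2 N and contact force between finial_b and glazing_stand below 0.1 N and contact force between finial_b and ware_board below 0.1 N and linear speed of finial_b below 0.03 m/s and angular speed of finial_b below 0.2 rad/s)) and distance of each of tile_red, tile_blue, robin, white_bird, glaze_jar from where it was at the start of the episode below 0.03 m); the arm keeps its last pose, push and grip.
It fails at once if a finial is rammed on the stand (more than 40 N) (contact force between any of finial_a, finial_b and glazing_stand above 40 N).
It fails at once if a tile, bird or jar is knocked away (30 mm) or a bird or the jar is tipped over (distance of any of tile_red, tile_blue, robin, white_bird, glaze_jar from where it was at the start of the episode above 0.03 m or angle between any of robin, white_bird, glaze_jar's own z axis and vertical above 0.5 rad).
It also fails if it takes over 72 s, if anything falls off the work surface, if the arm or the gripper's body presses on something with over 40 N, if the wrist force passes 120 N, or if a joint passes its speed limit or range.

## Working session

There is one attempt and no reset: what is moved stays moved. The work goes in short steps, Python scripts to look and compute and a shell command to move; the robot and the scene stay as the last step left them, time stands still between calls to the robot, and variables do not carry over. Pictures are saved under pics/ and viewed, at most 10 in all, crops included, and the job is handed in when it is done.

```bash
mkdir -p pics; cat > h.py <<'E'
import numpy as np, cv2
from workcell import telemetry, eyes, ticket
def grab(name, fn):
    c=eyes.calibration(name); im=eyes.grab_frame(name)
    cv2.imwrite('pics/'+fn+'.png', im[:,:,::-1]); return im,c
def world(c,u,v,z):
    K=np.array(c['camera_matrix']);T=np.array(c['world_from_camera']);k=c['k1']
    p=cv2.undistortPoints(np.array([[[u,v]]],float),K,np.array([k,0,0,0.]))[0,0]
    d=T[:3,:3]@np.array([p[0],p[1],1]);o=T[:3,3]
    return o+d*(z-o[2])/d[2]
def pix(c,P):
    K=np.array(c['camera_matrix']);T=np.linalg.inv(np.array(c['world_from_camera']));k=c['k1']
    q=T[:3,:3]@np.array(P,float)+T[:3,3];x=q[:2]/q[2];x=x*(1+k*(x@x));return K[:2,:2]@x+K[:2,2]
E
python3 - <<'E'
from h import *
for n in('top','scene'):
    im,c=grab(n,n+'0'); print(n,np.round(c['world_from_camera'],2).tolist(),c['camera_matrix'],c['k1'])
s=telemetry.state();print(s)
E
```

```text
top [[0.01, -0.98, 0.22, 394.48], [-1.0, -0.01, 0.0, -40.81], [-0.0, -0.22, -0.98, 896.65], [0.0, 0.0, 0.0, 1.0]] [[388.35664558   0.         315.96959554]
 [  0.         388.35664558 200.97842539]
 [  0.           0.           1.        ]] -0.03326196016997503
scene [[0.51, 0.63, -0.58, 1155.82], [0.86, -0.37, 0.35, -420.95], [0.0, -0.68, -0.74, 860.5], [0.0, 0.0, 0.0, 1.0]] [[372.85748164   0.         320.41886699]
 [  0.         372.85748164 202.75835925]
 [  0.           0.           1.        ]] -0.04794986550435763
{'time_s': 0.1, 'qpos': array([ 7.03565015e+01,  1.83480069e+01,  8.96992576e+01,  7.62097042e-04,
        7.20440588e+01, -1.14607661e+00]), 'qvel': array([-0.0009408 , -0.0807005 , -0.0979453 , -0.06957041,  0.04935931,
       -0.02189   ]), 'effort': array([-2.91676752e-04, -4.13329697e+01, -2.32510597e+01,  7.28355115e-02,
        4.21686808e-02, -8.75505680e-05]), 'ee_pos': array([182.27507854, 544.88230381, 221.20513111]), 'ee_rot': array([-1.79908710e+02, -2.55105695e-03,  1.61502341e+02]), 'force': array([ 0.26918167, -0.04214665, -0.85126078]), 'torque': array([-0.08240644, -0.00350467, -0.01543881]), 'gripper_force': 0.0, 'gripper_width': 91.28970657542197}
```

View pics/top0.png

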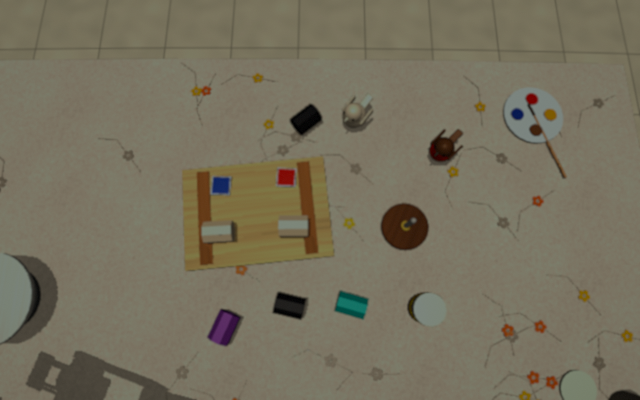

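View pics/scene0.png

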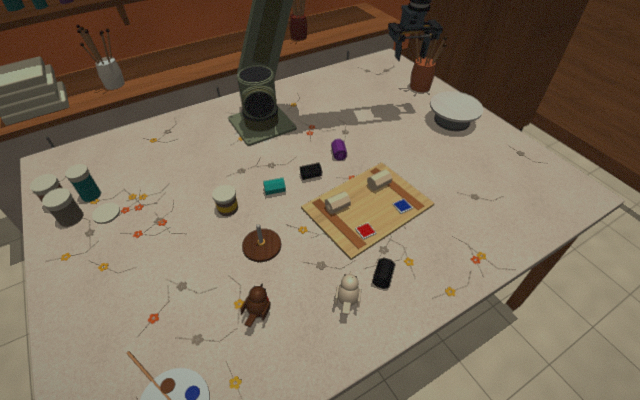

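```bash
python3 - <<'E'
from h import *
im=cv2.imread('pics/top0.png');c=eyes.calibration('top')
for n,u,v,z in[('fin',293,220,58),('finb',217,226,58),('red',286,177,18),('blue',221,185,18),('base',405,226,15),('tip',412,220,95),('jar',429,307,72),('robin',443,147,50),('white',356,112,60),('turq',352,304,46),('black',290,305,46),
 ('bd1',183,172,12),('bd2',325,158,12),('bd3',333,256,12),('bd4',186,270,12)]: print(n,world(c,u,v,z).round(0))
w=eyes.calibration('wrist');print(np.round(w['world_from_camera'],2).tolist(),w['camera_matrix'])
cr=cv2.resize(im[150:260,260:440],None,fx=4.4,fy=4.4,interpolation=cv2.INTER_CUBIC);cv2.imwrite('pics/c0.png',cr)
E
```

```text
fin [538.  11.  58.]
finb [524. 178.  58.]
red [648.  33.  18.]
blue [627. 185.  18.]
base [ 534. -243.   15.]
tip [ 534. -240.   95.]
jar [ 356. -273.   72.]
robin [ 713. -331.   50.]
white [ 794. -130.   60.]
turq [ 361. -117.   46.]
black [357.  15.  46.]
bd1 [660. 279.  12.]
bd2 [697. -59.  12.]
bd3 [464. -78.  12.]
bd4 [430. 254.  12.]
[[0.32, 0.92, 0.25, 111.3], [0.95, -0.31, -0.09, 568.99], [-0.0, 0.26, -0.97, 383.79], [0.0, 0.0, 0.0, 1.0]] [[281.17569219   0.         317.48502385]
 [  0.         281.17569219 201.8761819 ]
 [  0.           0.           1.        ]]
```

View pics/c0.png

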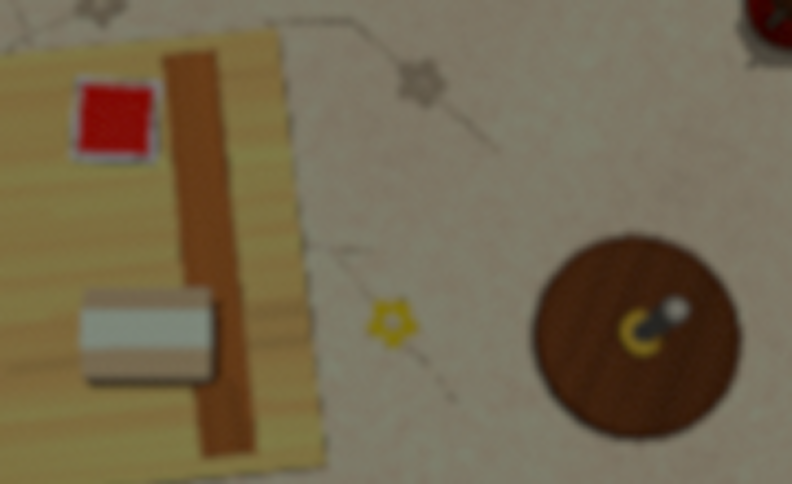

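```bash
python3 -m crank '[{"dx":0.0317,"dy":-0.0477,"yaw":-1},{"dx":0.0317,"dy":-0.0477,"yaw":-1},{"dx":0.0317,"dy":-0.0477,"yaw":-1},{"dx":0.0317,"dy":-0.0477,"yaw":-1},{"dx":0.0317,"dy":-0.0477,"yaw":-1},{"dx":0.0317,"dy":-0.0477,"yaw":-1},{"dx":0.0317,"dy":-0.0477,"yaw":-1}]' 1 20
python3 -m crank '[{"dx":0.0317,"dy":-0.0477,"yaw":-1},{"dx":0.0317,"dy":-0.0477,"yaw":-1},{"dx":0.0317,"dy":-0.0477,"yaw":-1},{"dx":0.0317,"dy":-0.0477,"yaw":-1},{"dx":0.0317,"dy":-0.0477,"yaw":-1},{"dx":0.0317,"dy":-0.0477,"yaw":-1},{"dx":0.0317,"dy":-0.0477,"yaw":-1},{},{}]' 1 20
python3 - <<'E'
from h import *
im,c=grab('wrist','w0');print(telemetry.state())
import json;json.dump({k:np.array(v).tolist() for k,v in c.items()},open('w0.json','w'))
E
```

```text
{'time_s': 0.15, 'qpos': array([ 7.03598589e+01,  1.83439364e+01,  8.96885687e+01,  7.26191357e-04,
        7.20437142e+01, -1.14521257e+00]), 'qvel': array([ 0.02236613, -0.07039292, -0.30522724,  0.01473831, -0.049943  ,
        0.02208739]), 'effort': array([ 3.11585279e-05, -4.12773299e+01, -2.32155561e+01,  7.28781614e-02,
        4.31598898e-02, -7.32645185e-05]), 'ee_pos': array([182.27220778, 544.97382754, 221.31836614]), 'ee_rot': array([-1.79923810e+02, -2.21373249e-03,  1.61504846e+02]), 'force': array([ 0.25350766, -0.11418311,  0.32342686]), 'torque': array([ 0.00697781, -0.01780573,  0.0432085 ]), 'gripper_force': 0.0, 'gripper_width': 91.33431603966538}validation failed for argument at $[0]...
validation failed for argument at $[0]...
```

View pics/w0.png

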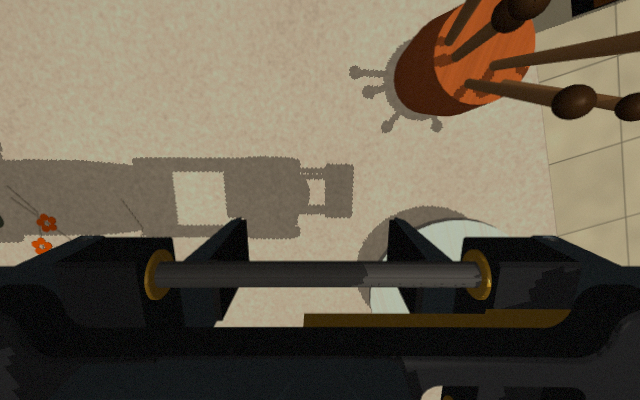

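```bash
python3 -m crank '[{"dx":0.0317,"dy":-0.054,"dz":0,"yaw":-1},{"dx":0.0317,"dy":-0.054,"dz":0,"yaw":-1},{"dx":0.0317,"dy":-0.054,"dz":0,"yaw":-1},{"dx":0.0317,"dy":-0.054,"dz":0,"yaw":-1},{"dx":0.0317,"dy":-0.054,"dz":0,"yaw":-1},{"dx":0.0317,"dy":-0.054,"dz":0,"yaw":-1},{"dx":0.0317,"dy":-0.054,"dz":0,"yaw":-1}]' 1 20
python3 -m crank '[{"dx":0.0317,"dy":-0.054,"dz":0,"yaw":-1},{"dx":0.0317,"dy":-0.054,"dz":0,"yaw":-1},{"dx":0.0317,"dy":-0.054,"dz":0,"yaw":-1},{"dx":0.0317,"dy":-0.054,"dz":0,"yaw":-1},{"dx":0.0317,"dy":-0.054,"dz":0,"yaw":-1},{"dx":0.0317,"dy":-0.054,"dz":0,"yaw":-1},{"dx":0.0317,"dy":-0.054,"dz":0,"yaw":-1},{"dx":0,"dy":0,"dz":0,"yaw":0},{"dx":0,"dy":0,"dz":0,"yaw":0}]' 1 20
python3 - <<'E'
from h import *
im,c=grab('wrist','w1');s=telemetry.state();print(s['time_s'],s['ee_pos'],s['ee_rot'],s['qpos'],s['force'])
import json;json.dump({k:np.array(v).tolist() for k,v in c.items()},open('w1.json','w'))
E
```

```text
time_s: 1.02
ee_pos: [360.4, 241.4, 221.9]
ee_rot: [180.0, 0.0, 126.4]
force: [-0.4, 1.0, -0.3]
gripper_width: 91.0
gripper_force: 0.0
time_s: 2.15
ee_pos: [536.8, -59.1, 221.5]
ee_rot: [-179.9, -0.0, 91.5]
force: [-0.1, 0.1, -0.5]
gripper_width: 91.2
gripper_force: 0.0
2.2 [536.68166938 -58.65270734 221.70707024] [-1.79937990e+02 -3.77457463e-02  9.15603689e+01] [-7.47424792e+00  1.51920900e+01  9.41735278e+01  2.91795150e-02
  7.07015526e+01 -9.04429692e+00] [-0.25053262 -0.11412246  0.49636443]
```

View pics/w1.png

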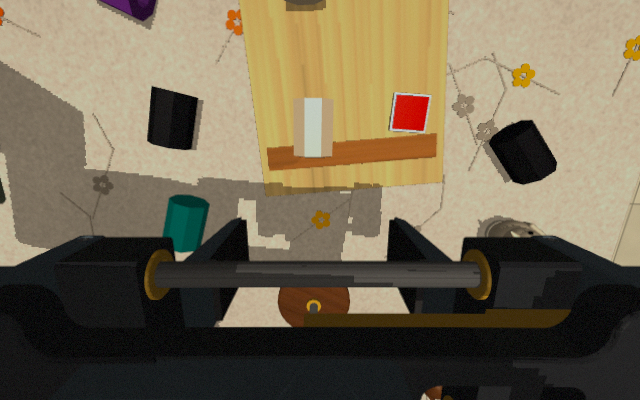

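```bash
python3 - <<'E'
from h import *
import json
c=json.load(open('w1.json'))
for n,u,v,z in[('tl',304.5,98,58),('tr',321,98,58),('bl',303.5,157,58),('br',322.5,157,58),('red',410,112,18),('bracket collar',314,306,21)]: print(n,world(c,u,v,z).round(1))
t=eyes.calibration('top');print(world(t,293.2,225,58),world(t,413.9,220.2,95),world(t,404.8,226.6,15))
E
```

```text
tl [518.3  43.5  58. ]
tr [536.3  44.   58. ]
bl [518.  -20.3  58. ]
br [539.9 -19.8  58. ]
red [647.2  33.9  18. ]
bracket collar [ 534.5 -243.8   21. ]
[527.37712075  10.83402263  58.        ] [ 533.45037112 -244.11855456   95.        ] [ 532.28272275 -242.74497208   15.        ]
```

```bash
python3 -m crank '[{"dx":-0.0055,"dy":0.0442,"dz":0,"yaw":0},{"dx":-0.0055,"dy":0.0442,"dz":0,"yaw":0},{"dx":0,"dy":0,"dz":-0.065,"yaw":0},{"dx":0,"dy":0,"dz":-0.065,"yaw":0},{"dx":0,"dy":0,"dz":-0.06,"yaw":0},{"dx":0,"dy":0,"dz":-0.04,"yaw":0},{"dx":0,"dy":0,"dz":-0.0175,"yaw":0},{"dx":0,"dy":0,"dz":0,"yaw":0},{"dx":0,"dy":0,"dz":0,"yaw":0}]' 1 20
python3 -m crank '[{"dx":0,"dy":0,"dz":0,"yaw":0},{"dx":0,"dy":0,"dz":0,"yaw":0},{"dx":0,"dy":0,"dz":0,"yaw":0},{"dx":0,"dy":0,"dz":0,"yaw":0},{"dx":0,"dy":0,"dz":0,"yaw":0},{"dx":0,"dy":0,"dz":0,"yaw":0}]' 0.4 20
```

```text
time_s: 3.32
ee_pos: [529.7, 11.5, 25.4]
ee_rot: [179.8, 0.0, 91.5]
force: [0.3, -0.1, 0.3]
gripper_width: 90.9
gripper_force: 0.0
time_s: 4.08
ee_pos: [528.7, 11.2, 24.0]
ee_rot: [180.0, 0.0, 91.5]
force: [0.2, 0.6, -0.8]
gripper_width: 45.9
gripper_force: 19.9
```

```bash
python3 -m crank '[{"dx":0,"dy":0,"dz":0.03,"yaw":0},{"dx":0,"dy":0,"dz":0.05,"yaw":0},{"dx":0,"dy":0,"dz":0.0525,"yaw":0},{"dx":0.001,"dy":-0.04,"dz":0,"yaw":0},{"dx":0.001,"dy":-0.06,"dz":0,"yaw":0},{"dx":0.001,"dy":-0.06,"dz":0,"yaw":0},{"dx":0.001,"dy":-0.06,"dz":0,"yaw":0},{"dx":0.001,"dy":-0.046,"dz":0,"yaw":0},{"dx":0.001,"dy":-0.025,"dz":0,"yaw":0},{"dx":0,"dy":0,"dz":0,"yaw":0}]' 0.4 20
python3 -m crank '[{"dx":0,"dy":0,"dz":0,"yaw":0},{"dx":0,"dy":0,"dz":0,"yaw":0},{"dx":0,"dy":0,"dz":-0.015,"yaw":0},{"dx":0,"dy":0,"dz":-0.008,"yaw":0},{"dx":0,"dy":0,"dz":-0.004,"yaw":0},{"dx":0,"dy":0,"dz":-0.004,"yaw":0},{"dx":0,"dy":0,"dz":0,"yaw":0}]' 0.4 6
```

```text
time_s: 5.32
ee_pos: [533.2, -222.0, 129.5]
ee_rot: [-180.0, -0.0, 91.4]
force: [0.9, 0.4, -2.1]
gripper_width: 46.0
gripper_force: 19.9
time_s: 6.2
ee_pos: [533.6, -221.5, 105.3]
ee_rot: [180.0, 0.0, 91.5]
force: [-0.4, 0.9, 0.0]
gripper_width: 46.0
gripper_force: 6.0
```

```bash
python3 -m crank '[{"dx":0,"dy":0.0042,"dz":-0.003,"yaw":0},{"dx":0,"dy":0.0042,"dz":-0.003,"yaw":0},{"dx":0,"dy":0.003,"dz":-0.0051,"yaw":0},{"dx":0,"dy":0.003,"dz":-0.0052,"yaw":0},{"dx":0,"dy":0.0015,"dz":-0.0057,"yaw":0},{"dx":0,"dy":0.0015,"dz":-0.0057,"yaw":0},{"dx":0,"dy":0,"dz":0,"yaw":0}]' 0.4 6
python3 - <<'E'
from h import *
im,c=grab('scene','s1');p=pix(c,[533,-225,90]).astype(int);print(p)
cv2.imwrite('pics/s1c.png',cv2.resize(im[max(0,p[1]-60):p[1]+60,p[0]-80:p[0]+80,::-1],None,fx=4,fy=4,interpolation=cv2.INTER_CUBIC))
E
```

```text
time_s: 7.08
ee_pos: [532.7, -206.9, 82.1]
ee_rot: [-179.9, -0.1, 91.5]
force: [-0.4, 0.7, -1.1]
gripper_width: 46.0
gripper_force: 6.0
[263 222]
```

View pics/s1c.png

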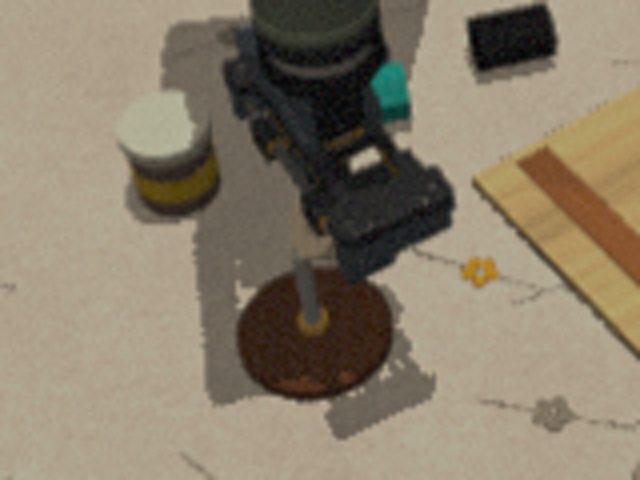

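```bash
python3 -m crank '[{"dx":0,"dy":0,"dz":-0.006,"yaw":0},{"dx":0,"dy":0,"dz":-0.006,"yaw":0},{"dx":0,"dy":-0.0015,"dz":-0.0058,"yaw":0},{"dx":0,"dy":-0.0015,"dz":-0.0058,"yaw":0},{"dx":0,"dy":-0.003,"dz":-0.0052,"yaw":0},{"dx":0,"dy":-0.003,"dz":-0.0052,"yaw":0},{"dx":0,"dy":0,"dz":0,"yaw":0}]' 0.4 6
python3 -m crank '[{"dx":0,"dy":0,"dz":0,"yaw":0},{"dx":0,"dy":0.01,"dz":0,"yaw":0},{"dx":0,"dy":0.07,"dz":0.02,"yaw":0},{"dx":0,"dy":0,"dz":0.07,"yaw":0},{"dx":0,"dy":0,"dz":0.07,"yaw":0},{"dx":0,"dy":0,"dz":0,"yaw":0},{"dx":0,"dy":0,"dz":0,"yaw":0}]' 0.4 15
python3 - <<'E'
from h import *
im,c=grab('scene','s2');p=pix(c,telemetry.state()['ee_pos']).astype(int);print(p)
a=cv2.resize(im[max(0,p[1]-50):p[1]+50,p[0]-50:p[0]+50,::-1],(400,400),interpolation=cv2.INTER_CUBIC)
im,c=grab('wrist','w2');b=cv2.resize(im[180:380,220:420,::-1],(400,400))
cv2.imwrite('pics/s2c.png',np.hstack([a,b]))
E
```

```text
time_s: 8.0
ee_pos: [532.9, -215.0, 55.0]
ee_rot: [-179.9, -0.0, 91.5]
force: [0.4, 0.8, -2.5]
gripper_width: 45.5
gripper_force: 6.0
time_s: 8.88
ee_pos: [532.7, -150.6, 183.3]
ee_rot: [-179.9, -0.0, 91.5]
force: [-0.7, 0.8, -2.6]
gripper_width: 46.3
gripper_force: 15.0
[286 188]
```

View pics/s2c.png

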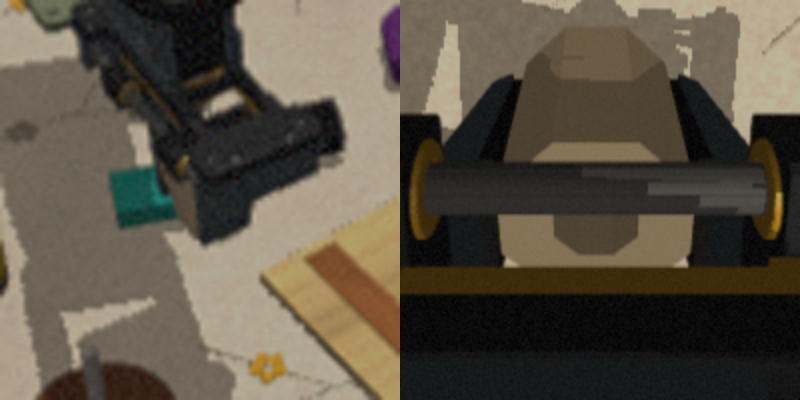

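```bash
python3 - <<'E'
from h import *
c=eyes.calibration('wrist');s=telemetry.state();e=s['ee_pos']
r=23/np.cos(np.pi/8)
for name,cz,rr in(('top',43,r),('bot',-21,r),('hole',43,10)):
    print(name,[((pix(c,e+[rr*np.cos(a),rr*np.sin(a),cz])-[220,180])*2).round().astype(int).tolist() for a in np.pi/8+np.arange(8)*np.pi/4])
E
```

```text
top [[298, 178], [244, 124], [161, 121], [103, 173], [104, 244], [159, 293], [235, 295], [293, 249]]
bot [[266, 87], [229, 48], [173, 47], [133, 84], [133, 134], [171, 170], [224, 171], [263, 138]]
hole [[239, 198], [217, 177], [184, 176], [161, 196], [161, 225], [183, 245], [214, 246], [237, 227]]
```

```bash
python3 -m crank '[{"dx":0.001,"dy":-0.0615,"dz":0,"yaw":0},{"dx":0,"dy":-0.0615,"dz":-0.02,"yaw":0},{"dx":0,"dy":0,"dz":-0.035,"yaw":0},{"dx":0,"dy":0,"dz":-0.015,"yaw":0},{"dx":0,"dy":0,"dz":-0.005,"yaw":0},{"dx":0,"dy":0,"dz":0,"yaw":0}]' 0.4 15
for i in 1; do python3 -m crank '[{"dx":0,"dy":0,"dz":-0.003,"yaw":0},{"dx":0,"dy":0,"dz":-0.003,"yaw":0},{"dx":0,"dy":0,"dz":-0.003,"yaw":0},{"dx":0,"dy":0,"dz":0,"yaw":0}]' 0.4 15; done
```

```text
time_s: 9.72
ee_pos: [534.5, -248.8, 124.0]
ee_rot: [180.0, 0.0, 91.6]
force: [0.6, -0.2, -1.0]
gripper_width: 45.9
gripper_force: 15.0
time_s: 10.22
ee_pos: [534.1, -249.1, 116.5]
ee_rot: [-180.0, -0.0, 91.5]
force: [0.0, -0.8, -2.5]
gripper_width: 45.9
gripper_force: 15.0
```

```bash
python3 -m crank '[{"dx":0,"dy":0,"dz":-0.003,"yaw":0},{"dx":0,"dy":0,"dz":-0.002,"yaw":0},{"dx":0,"dy":0,"dz":0,"yaw":0}]' 0.4 15
```

```text
time_s: 10.6
ee_pos: [534.3, -249.3, 113.0]
ee_rot: [180.0, 0.0, 91.5]
force: [-1.2, 0.1, 1.1]
gripper_width: 46.0
gripper_force: 15.0
```

```bash
python3 -m crank '[{"dx":0,"dy":0,"dz":-0.002,"yaw":0},{"dx":0,"dy":0,"dz":-0.002,"yaw":0},{"dx":0,"dy":0,"dz":0,"yaw":0}]' 0.4 15
```

```text
time_s: 10.98
ee_pos: [534.4, -249.4, 112.3]
ee_rot: [179.9, 0.1, 91.5]
force: [-4.7, 2.5, 15.5]
gripper_width: 45.9
gripper_force: 15.0
```

```bash
python3 -m crank '[{"dx":-0.001,"dy":0,"dz":0.02,"yaw":0},{"dx":0,"dy":0.02,"dz":0.03,"yaw":0},{"dx":0,"dy":0.0353,"dz":0,"yaw":0},{"dx":0,"dy":0,"dz":-0.0259,"yaw":0},{"dx":0,"dy":0,"dz":-0.03,"yaw":0},{"dx":0,"dy":0,"dz":0,"yaw":0},{"dx":0,"dy":-0.0086,"dz":0,"yaw":0},{"dx":0,"dy":-0.0086,"dz":0,"yaw":0},{"dx":0,"dy":0,"dz":0,"yaw":0}]' 0.4 6
python3 -m crank '[{"dx":0,"dy":-0.0066,"dz":0.0043,"yaw":0},{"dx":0,"dy":-0.0066,"dz":0.0043,"yaw":0},{"dx":0,"dy":-0.0058,"dz":0.0015,"yaw":0},{"dx":0,"dy":-0.0058,"dz":0.0015,"yaw":0},{"dx":0,"dy":-0.0059,"dz":0,"yaw":0},{"dx":0,"dy":-0.0059,"dz":0,"yaw":0},{"dx":0,"dy":-0.0058,"dz":-0.0015,"yaw":0},{"dx":0,"dy":-0.0058,"dz":-0.0015,"yaw":0},{"dx":0,"dy":-0.0052,"dz":-0.003,"yaw":0},{"dx":0,"dy":-0.0052,"dz":-0.003,"yaw":0}]' 0.4 6
python3 - <<'E'
from h import *
im,c=grab('wrist','w3');print(telemetry.state()['force'])
im2,c2=grab('scene','s3');p=pix(c2,telemetry.state()['ee_pos']).astype(int)
a=cv2.resize(im2[max(0,p[1]-50):p[1]+50,p[0]-50:p[0]+50,::-1],(400,400),interpolation=cv2.INTER_CUBIC)
b=cv2.resize(im[180:380,220:420,::-1],(400,400))
cv2.imwrite('pics/s3c.png',np.hstack([a,b]))
E
```

```text
time_s: 12.1
ee_pos: [533.9, -219.8, 105.5]
ee_rot: [179.9, 0.0, 91.4]
force: [0.3, 0.8, -2.1]
gripper_width: 46.3
gripper_force: 6.0
time_s: 13.35
ee_pos: [533.8, -266.3, 106.9]
ee_rot: [179.9, 0.0, 91.5]
force: [0.8, 0.6, 1.0]
gripper_width: 45.8
gripper_force: 6.0
[1.02779429 1.19149154 0.74461785]
```

View pics/s3c.png

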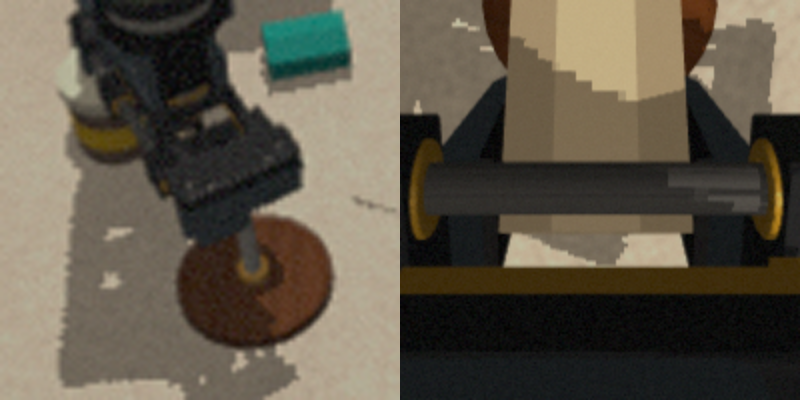

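```bash
python3 -m crank '[{"dx":0,"dy":-0.0043,"dz":-0.0042,"yaw":0},{"dx":0,"dy":-0.0043,"dz":-0.0042,"yaw":0},{"dx":0,"dy":-0.0029,"dz":-0.0052,"yaw":0},{"dx":0,"dy":-0.0029,"dz":-0.0052,"yaw":0},{"dx":0,"dy":-0.0016,"dz":-0.0057,"yaw":0},{"dx":0,"dy":-0.0016,"dz":-0.0057,"yaw":0},{"dx":0,"dy":0,"dz":-0.006,"yaw":0},{"dx":0,"dy":0,"dz":-0.006,"yaw":0},{"dx":0,"dy":0.0015,"dz":-0.0058,"yaw":0},{"dx":0,"dy":0.0015,"dz":-0.0058,"yaw":0}]' 0.4 6
python3 -m crank '[{"dx":0,"dy":0.003,"dz":-0.0058,"yaw":0},{"dx":0,"dy":0.003,"dz":-0.0058,"yaw":0},{"dx":0,"dy":0.002,"dz":0,"yaw":0},{"dx":0,"dy":0.002,"dz":0,"yaw":0},{"dx":0,"dy":0,"dz":0,"yaw":0}]' 0.4 6
```

```text
time_s: 14.7
ee_pos: [533.6, -277.8, 63.6]
ee_rot: [180.0, 0.1, 91.5]
force: [-2.5, -7.0, 16.0]
gripper_width: 45.9
gripper_force: 6.0
time_s: 15.32
ee_pos: [532.7, -268.5, 54.0]
ee_rot: [-179.9, -0.1, 91.5]
force: [-0.1, -1.6, 0.1]
gripper_width: 45.9
gripper_force: 6.0
```

```bash
python3 -m crank '[{"dx":0,"dy":-0.01,"dz":0,"yaw":0},{"dx":0,"dy":-0.01,"dz":0.03,"yaw":0},{"dx":0,"dy":0,"dz":0.07,"yaw":0},{"dx":0,"dy":0,"dz":0.06,"yaw":0},{"dx":0,"dy":0,"dz":0,"yaw":0},{"dx":0,"dy":0,"dz":0,"yaw":0}]' 0.4 15
python3 - <<'E'
from h import *
s=telemetry.state();c=eyes.calibration('wrist');im,_=grab('wrist','w4');e=s['ee_pos']
b=cv2.resize(im[100:380,200:440,::-1],None,fx=2.1,fy=2.1)
r=23/np.cos(np.pi/8)
for cz,col in((43,(0,0,255)),(-21,(0,255,0))):
    P=[((pix(c,e+[r*np.cos(a),r*np.sin(a),cz])-[200,100])*2.1).round().astype(int).tolist() for a in np.pi/8+np.arange(8)*np.pi/4]
    cv2.polylines(b,[np.array(P)],True,col,1)
cv2.imwrite('pics/w4c.png',b)
E
```

```text
time_s: 16.08
ee_pos: [532.7, -284.8, 181.2]
ee_rot: [-179.9, -0.1, 91.5]
force: [-1.4, 0.4, -1.2]
gripper_width: 46.3
gripper_force: 15.0
```

View pics/w4c.png

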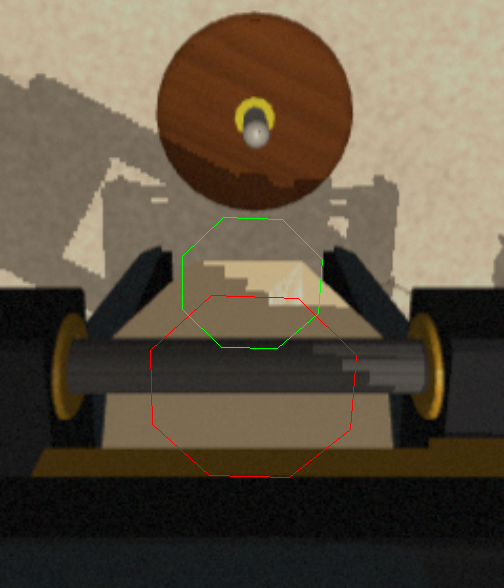

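```bash
python3 -m crank '[{"dx":0.001,"dy":-0.0178,"dz":0,"yaw":0},{"dx":0,"dy":0,"dz":-0.06,"yaw":0},{"dx":0,"dy":0,"dz":-0.06,"yaw":0},{"dx":0,"dy":0,"dz":-0.04,"yaw":0},{"dx":0,"dy":0,"dz":-0.019,"yaw":0},{"dx":0,"dy":0,"dz":0,"yaw":0},{"dx":0,"dy":0.007,"dz":0,"yaw":0},{"dx":0,"dy":0.007,"dz":0,"yaw":0}]' 0.4 6
python3 -m crank '[{"dx":0,"dy":0.005,"dz":0,"yaw":0},{"dx":0,"dy":0.005,"dz":0,"yaw":0},{"dx":0,"dy":0.004,"dz":0,"yaw":0}]' 0.4 6
python3 -m crank '[{"dx":0,"dy":0.003,"dz":0,"yaw":0},{"dx":0,"dy":0.003,"dz":0,"yaw":0},{"dx":0,"dy":0,"dz":0,"yaw":0}]' 0.4 6
```

```text
time_s: 17.12
ee_pos: [535.1, -288.4, 40.7]
ee_rot: [179.9, 0.1, 91.5]
force: [-0.3, -0.4, -1.3]
gripper_width: 46.2
gripper_force: 6.0
time_s: 17.5
ee_pos: [534.5, -277.7, 39.7]
ee_rot: [179.9, 0.1, 91.6]
force: [-0.2, -3.7, -1.8]
gripper_width: 46.2
gripper_force: 6.0
time_s: 17.88
ee_pos: [534.3, -272.0, 39.4]
ee_rot: [180.0, -0.0, 91.5]
force: [0.2, -1.0, -0.1]
gripper_width: 46.0
gripper_force: 6.0
```

```bash
python3 -m crank '[{"dx":0,"dy":0.002,"dz":0,"yaw":0},{"dx":0,"dy":0.001,"dz":0,"yaw":0},{"dx":0,"dy":0,"dz":0,"yaw":0}]' 0.4 6
```

```text
time_s: 18.25
ee_pos: [534.2, -269.9, 39.2]
ee_rot: [-180.0, -0.0, 91.5]
force: [-0.1, -3.2, -0.5]
gripper_width: 46.0
gripper_force: 6.0
```

```bash
python3 -m crank '[{"dx":0,"dy":0.002,"dz":0,"yaw":0},{"dx":0,"dy":0.001,"dz":0,"yaw":0},{"dx":0,"dy":0,"dz":0,"yaw":0}]' 0.4 6
python3 -m crank '[{"dx":0,"dy":-0.015,"dz":0,"yaw":0},{"dx":0,"dy":-0.01,"dz":0.03,"yaw":0},{"dx":0,"dy":0,"dz":0.07,"yaw":0},{"dx":0,"dy":0,"dz":0.06,"yaw":0},{"dx":0,"dy":0,"dz":0,"yaw":0},{"dx":0,"dy":0,"dz":0,"yaw":0}]' 0.4 15
python3 - <<'E'
from h import *
s=telemetry.state();c=eyes.calibration('wrist');im,_=grab('wrist','w5');e=s['ee_pos']
b=cv2.resize(im[100:380,200:440,::-1],None,fx=2.1,fy=2.1)
r=23/np.cos(np.pi/8)
for cz,col in((63,(0,0,255)),(-1,(0,255,0))):
    P=[((pix(c,e+[r*np.cos(a),r*np.sin(a),cz])-[200,100])*2.1).round().astype(int).tolist() for a in np.pi/8+np.arange(8)*np.pi/4]
    cv2.polylines(b,[np.array(P)],True,col,1)
cv2.imwrite('pics/w5c.png',b)
E
```

```text
time_s: 18.62
ee_pos: [534.2, -267.4, 39.3]
ee_rot: [-180.0, -0.0, 91.5]
force: [-0.2, -3.4, -1.6]
gripper_width: 46.0
gripper_force: 6.0
time_s: 19.38
ee_pos: [533.3, -287.0, 166.2]
ee_rot: [-179.9, -0.1, 91.5]
force: [-0.6, 0.4, -1.7]
gripper_width: 45.9
gripper_force: 15.0
```

View pics/w5c.png

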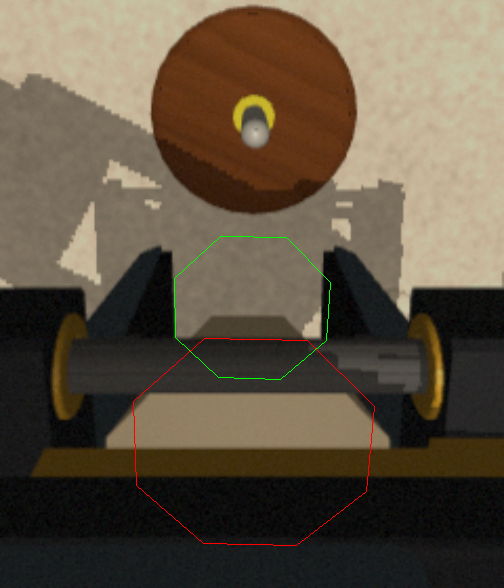

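```bash
python3 - <<'E'
import cv2,numpy as np
for f in('w4','w5'):
    g=cv2.imread(f'pics/{f}.png'); g=cv2.GaussianBlur(cv2.cvtColor(g,cv2.COLOR_BGR2GRAY),(3,3),0)
    print(f,'cols',list(range(244,404,6)))
    for v in list(range(216,262,3))+list(range(286,314,4)):
        print(v,' '.join('%3d'%g[v,u] for u in range(244,404,6)))
E
```

```text
w4 cols [244, 250, 256, 262, 268, 274, 280, 286, 292, 298, 304, 310, 316, 322, 328, 334, 340, 346, 352, 358, 364, 370, 376, 382, 388, 394, 400]
216 178 107 109 109 112 100 111 114 111 114 111 116 108 111 115 112 109 114 112 106 113 110 108 112 159 181 182
219 179 120 108 111  85  28  71 114 113 113 112 107 113 115 109 111 114 109 109  58  47 108 111 111 171 181 179
222 181 125 111 110  28  24  13 111 113 113 111 109 109 109 110 110 111 108 110   9  26  72 111 110 180 182 180
225 180 128 109  83  24  14  11 111 108 160 160 169 170 169 170 170 171 122 110  10  27  28 111 112 182 182 181
228 175 129 108  30  25  10   8 108 107 107 107 175 175 174 175 176 183 169 106   9  24  27 103 113 180 182 177
231 114 131 103  26  27   9   8 108 107 108 107 166 166 174 174 175 182 175 114   8  19  27  38 114 174 181 172
234 110 111  55  28  27   9  37 108 107 107 108 108 107 174 174 180 180 175 169   9  11  27  28 108 153 184 184
237 108 114  26  26  20  10 106 107 107 106 107 107 121 166 175 178 181 174 175  63   7  26  25  75 157 174  72
240 111  88  24  27   9  51 108 108 108 108 108 107 108 107 
[... 3639 characters left out ...]
  57  43  43  44  43  58  45
290  21  26  24  25  96 128 129 129 130 129 130 131 131 131 130 131 130 130 131 130 129  57  25  25  25  11  46
294  20  25  25  60 127 128 128 129 130 129 130 131 131 131 131 130 131 130 130 131 129 114  26  25  25  13  45
298  17  25  28 123 127 128 128 129 129 130 130 130 130 130 130 130 131 130 130 129 129 129  73  27  26  11  19
302  15  27  90 127 127 129 128 130 130 130 130 131 129 132 131 130 130 131 130 129 130 128 127  27  24   8   8
306  14  32 126 126 127 128 129 129 129 130 131 131 131 129 131 131 131 131 129 131 129 128 128 109  26   9  12
310  14  76 126 127 127 129 128 129 130 130 130 130 131 131 132 131 131 131 130 130 129 130 128 128  25  11  12
```

```bash
python3 -m crank '[{"dx":0,"dy":0.03,"dz":0,"yaw":0},{"dx":0,"dy":0.0306,"dz":0,"yaw":0},{"dx":0,"dy":0,"dz":-0.05,"yaw":0},{"dx":0,"dy":0,"dz":-0.05,"yaw":0},{"dx":0,"dy":0,"dz":-0.02,"yaw":0},{"dx":0,"dy":0,"dz":0,"yaw":0}]' 0.4 15
python3 -m crank '[{"dx":0,"dy":0,"dz":-0.005,"yaw":0},{"dx":0,"dy":0,"dz":-0.004,"yaw":0},{"dx":0,"dy":0,"dz":-0.004,"yaw":0},{"dx":0,"dy":0,"dz":0,"yaw":0}]' 0.4 15
```

```text
time_s: 20.18
ee_pos: [534.0, -237.6, 70.8]
ee_rot: [-179.9, -0.1, 91.6]
force: [-0.9, 0.0, -1.6]
gripper_width: 46.0
gripper_force: 15.0
time_s: 20.68
ee_pos: [535.5, -239.3, 65.4]
ee_rot: [179.7, 0.1, 91.5]
force: [-3.5, 4.2, 18.4]
gripper_width: 45.9
gripper_force: 19.7
```

```bash
python3 -m crank '[{"dx":0,"dy":0,"dz":0.017,"yaw":0},{"dx":0,"dy":0.007,"dz":0,"yaw":0},{"dx":0,"dy":0,"dz":0,"yaw":0},{"dx":0,"dy":0,"dz":-0.006,"yaw":0},{"dx":0,"dy":0,"dz":-0.004,"yaw":0},{"dx":0,"dy":0,"dz":-0.004,"yaw":0},{"dx":0,"dy":0,"dz":0,"yaw":0}]' 0.4 15
```

```text
time_s: 21.55
ee_pos: [534.0, -233.4, 62.7]
ee_rot: [-180.0, -0.0, 91.5]
force: [0.6, 0.0, -1.5]
gripper_width: 45.6
gripper_force: 18.9
```

```bash
python3 -m crank '[{"dx":0,"dy":0,"dz":-0.005,"yaw":0},{"dx":0,"dy":0,"dz":-0.005,"yaw":0},{"dx":0,"dy":0,"dz":-0.005,"yaw":0},{"dx":0,"dy":0,"dz":0,"yaw":0}]' 0.4 15
python3 -m crank '[{"dx":0,"dy":0,"dz":-0.004,"yaw":0},{"dx":0,"dy":0,"dz":-0.004,"yaw":0},{"dx":0,"dy":0,"dz":0,"yaw":0}]' 0.4 15
```

```text
time_s: 22.05
ee_pos: [534.0, -233.3, 50.8]
ee_rot: [-180.0, -0.0, 91.5]
force: [0.1, 0.2, -1.2]
gripper_width: 45.9
gripper_force: 18.9
time_s: 22.42
ee_pos: [534.0, -233.4, 44.5]
ee_rot: [-180.0, -0.0, 91.5]
force: [-0.4, 0.2, -1.3]
gripper_width: 46.1
gripper_force: 18.9
```

```bash
python3 -m crank '[{"dx":0,"dy":0,"dz":-0.005,"yaw":0},{"dx":0,"dy":0,"dz":-0.005,"yaw":0},{"dx":0,"dy":0,"dz":-0.003,"yaw":0},{"dx":0,"dy":0,"dz":0,"yaw":0}]' 0.4 15
python3 -m crank '[{"dx":0,"dy":0,"dz":-0.002,"yaw":0},{"dx":0,"dy":0,"dz":-0.002,"yaw":0},{"dx":0,"dy":0,"dz":0,"yaw":0}]' 0.4 15
```

```text
time_s: 22.92
ee_pos: [534.1, -233.4, 34.1]
ee_rot: [-180.0, -0.0, 91.5]
force: [1.0, -0.1, -2.0]
gripper_width: 46.3
gripper_force: 18.9
time_s: 23.3
ee_pos: [534.2, -233.4, 31.1]
ee_rot: [-180.0, -0.0, 91.5]
force: [0.0, 0.7, -1.7]
gripper_width: 45.6
gripper_force: 18.9
```

```bash
python3 -m crank '[{"dx":0,"dy":0,"dz":-0.002,"yaw":0},{"dx":0,"dy":0,"dz":-0.002,"yaw":0},{"dx":0,"dy":0,"dz":-0.001,"yaw":0},{"dx":0,"dy":0,"dz":0,"yaw":0}]' 0.4 15
```

```text
time_s: 23.8
ee_pos: [534.2, -233.5, 27.2]
ee_rot: [-180.0, -0.0, 91.5]
force: [-0.5, -0.0, -1.4]
gripper_width: 45.6
gripper_force: 18.9
```

```bash
python3 -m crank '[{"dx":0,"dy":0,"dz":-0.0015,"yaw":0},{"dx":0,"dy":0,"dz":-0.0015,"yaw":0},{"dx":0,"dy":0,"dz":0,"yaw":0}]' 0.4 15
```

```text
time_s: 24.18
ee_pos: [534.4, -233.6, 25.2]
ee_rot: [180.0, 0.0, 91.5]
force: [-0.5, -0.0, 1.0]
gripper_width: 45.9
gripper_force: 19.0
```

```bash
python3 -m crank '[{"dx":0,"dy":0,"dz":0,"yaw":0},{"dx":0,"dy":0,"dz":0,"yaw":0},{"dx":0,"dy":0,"dz":0,"yaw":0}]' 0.52 3
python3 -m crank '[{"dx":0,"dy":0,"dz":0,"yaw":0},{"dx":0,"dy":0,"dz":0,"yaw":0},{"dx":0,"dy":0,"dz":0,"yaw":0}]' 0.8 3
python3 - <<'E'
from h import *
s=telemetry.state();print(s['ee_pos'],s['force'])
im,c=grab('wrist','w6');im,_=grab('top','t6')
g=cv2.GaussianBlur(cv2.cvtColor(cv2.imread('pics/w6.png'),cv2.COLOR_BGR2GRAY),(3,3),0)
for v in list(range(216,262,4))+list(range(286,314,4)):
        print(v,' '.join('%3d'%g[v,u] for u in range(232,412,6)))
E
```

```text
time_s: 24.55
ee_pos: [534.7, -233.7, 25.2]
ee_rot: [179.9, 0.0, 91.5]
force: [0.2, -1.1, 2.0]
gripper_width: 47.5
gripper_force: 1.1
time_s: 24.92
ee_pos: [535.2, -234.0, 25.5]
ee_rot: [179.9, 0.1, 91.5]
force: [2.2, -3.3, 5.6]
gripper_width: 71.8
gripper_force: 2.1
[ 535.15321966 -234.0426693    25.45335071] [ 2.22082702 -3.25278838  5.58534829]
216 114 109  69  36  36  38  35  34  33  37  34  37  35  39  40  39  36  36  37  36  38  40  40  40  39  36  36 110 112 111
220 110 106  33  28  17  35  38  36  34  32  35  34  37  36  39  39  37  38  35  37  38  38  40  39  15  27  28 110 110 111
224 111 108  28  26  10  31  38  39  38  35  35  34  35  37  40  39  38  39  38  36  34  36  61  62   9  16  28  81 106 113
228 110  55  27  20   8  31  37  38  38  36  37  34  36  35  35  37  37  38  38  39  38  34  37  37  10   8  27  25 105 106
232  99  27  24   9   7  32  37  37  37  37  38  38  36  35  34  35  38  38  39  40  38  37  36  36   9  11  18  27  35 110
236  28  28  23  10   9  26  35  35  38  37  37  38  39  39  36  36  36  37  38  39  39  39  40  37  12  11   9  27  26  80
240  2
[... 905 characters left out ...]
  67  67  68  68  68  68  67  68  67  67  69  68  68  68  34  29   7  13  22  25
294  25  23   8   9  58  32  65  66  67  68  66  68  66  68  67  68  68  67  68  69  70  69  68  68  35  98  10   7  26  27
298  25  24   5  55 112  49  67  67 103 104  91  73  68  68  67  67  67  67  67  69  69  68  69  68 166 177  10  12  24  24
302  24  24  10 164 112  67  67  87 125 126 126 127 126 122 113  95  77  71  67  68  69  69  69  68 181 184  15  12  26  24
306  27  22   9 180  96  65  73 124 125 126 127 126 127 127 128 129 130 129 127  69  67  69  69  68 177 182  83  14  23  25
310  24  24  12 144  66  67 123 125 124 126 126 127 127 128 128 128 130 129 131 123  69  68  68  69 153 177 167  20  24  24
```

```bash
python3 -m crank '[{"dx":0,"dy":0,"dz":0.01,"yaw":0},{"dx":0,"dy":0,"dz":0.03,"yaw":0},{"dx":0,"dy":0,"dz":0.048,"yaw":0},{"dx":0,"dy":-0.0124,"dz":0,"yaw":0},{"dx":0,"dy":0,"dz":0,"yaw":0},{"dx":0,"dy":0,"dz":0,"yaw":0}]' 0.8 3
python3 -m crank '[{"dx":0,"dy":0,"dz":0,"yaw":0},{"dx":0,"dy":0,"dz":0,"yaw":0},{"dx":0,"dy":0,"dz":0,"yaw":0},{"dx":0,"dy":0,"dz":0,"yaw":0}]' 0.4 15
python3 - <<'E'
from h import *
im,c=grab('wrist','w7');e=telemetry.state()['ee_pos'];r=23/np.cos(np.pi/8)
for cz in(25,-39): print([pix(c,[e[0]+r*np.cos(a),-243.5+r*np.sin(a),e[2]+cz]).round().astype(int).tolist() for a in np.pi/8+np.arange(8)*np.pi/4])
g=cv2.GaussianBlur(cv2.cvtColor(cv2.imread('pics/w7.png'),cv2.COLOR_BGR2GRAY),(3,3),0)
for v in list(range(190,262,4))+list(range(286,314,4)):
        print(v,' '.join('%3d'%g[v,u] for u in range(244,404,6)))
E
```

```text
time_s: 25.78
ee_pos: [533.0, -242.8, 93.7]
ee_rot: [-179.8, -0.1, 91.5]
force: [0.6, -0.1, -0.2]
gripper_width: 73.1
gripper_force: 0.0
time_s: 26.28
ee_pos: [534.0, -243.2, 95.1]
ee_rot: [-180.0, -0.0, 91.5]
force: [0.7, -0.2, -1.7]
gripper_width: 46.8
gripper_force: 14.9
[[363, 253], [339, 229], [303, 228], [277, 251], [277, 283], [302, 305], [336, 305], [361, 285]]
[[350, 216], [333, 198], [307, 197], [289, 214], [289, 238], [306, 254], [331, 255], [349, 239]]
190 110 110 109  56  33  36  36  34  39  36  47  34  34  38  39  67  65  60  58  60  62  65 124 173 182 185 122
194 110 106 113  35  36  34  37  38  36  38  39  37  34  35  37  46  65  65  37  35  37  37  68 173 169 173 114
198 113 112 111  33  35  36  34  35  37  37  36  37  37  34  36  35  40  51  38  37  37  36  46 116 111 110 110
202 113 110 121  34  35  37  37  36  36  37  47  63  63  61  56  41  37  36  38  37  39  36  34 113 109 109 108
206 112 111 115  43  38  35  36  35  36 100 200 196 193 192 191 178  35  34  37  39  37  38  40 109 108 107 112
210 108 111 110  32  34  33  35  36  38 154 163 199 199 200 199 201 153
[... 1468 characters left out ...]
  41  42  43  42  61  60  63
290  24  25  25  24  12  10 112 114 114 109 113 110 113 116 115 112 113 185 186 158   8  22  24  25  24  11  44
294  24  24  23  24  12  21 111 110 112 111 114 111 113 112 112 112 127 184 184 183   8  24  25  24  26   9  41
298  23  26  24  22  14  53 111 110 116 113 109 112 109 112 117 109 180 183 177 181   9  23  24  27  24  13  13
302  21  27  26  24  17 152 119 113 110 112 110 112 109 111 117 112 177 180 177 182  13  24  25  25  25  10  10
306  20  26  25  25  13 181 182 176 113 113 106 112 110 113 115 121 180 185 178 177  29  24  25  23  25   9  10
310  18  24  25  24  17 179 181 182 183 142 107 115 108 114 111 132 182 184 182 183  77  22  26  26  23  12   9
```

```bash
python3 -m crank '[{"dx":0,"dy":0,"dz":0.015,"yaw":0},{"dx":0,"dy":0,"dz":0.03,"yaw":0},{"dx":0,"dy":0,"dz":0.03,"yaw":0},{"dx":0,"dy":-0.025,"dz":0,"yaw":0},{"dx":0,"dy":-0.026,"dz":0,"yaw":0},{"dx":0,"dy":0,"dz":0,"yaw":0},{"dx":0,"dy":0,"dz":-0.02,"yaw":0},{"dx":0,"dy":0,"dz":-0.0175,"yaw":0},{"dx":0,"dy":0,"dz":0,"yaw":0}]' 0.4 15
python3 -m crank '[{"dx":0,"dy":0.007,"dz":0,"yaw":0},{"dx":0,"dy":0.007,"dz":0,"yaw":0},{"dx":0,"dy":0.01,"dz":0.0025,"yaw":0},{"dx":0,"dy":0.01,"dz":0.0025,"yaw":0},{"dx":0,"dy":0.0083,"dz":0,"yaw":0},{"dx":0,"dy":0.0083,"dz":0,"yaw":0}]' 0.4 6
```

```text
time_s: 27.45
ee_pos: [533.0, -283.1, 122.9]
ee_rot: [-179.8, -0.1, 91.5]
force: [0.0, -0.5, -1.6]
gripper_width: 46.7
gripper_force: 14.9
time_s: 28.2
ee_pos: [534.4, -243.5, 129.7]
ee_rot: [179.9, 0.0, 91.5]
force: [-0.3, -1.4, 0.2]
gripper_width: 46.0
gripper_force: 6.0
```

```bash
python3 -m crank '[{"dx":0,"dy":0.008,"dz":-0.0025,"yaw":0},{"dx":0,"dy":0.008,"dz":-0.0025,"yaw":0},{"dx":0,"dy":0.007,"dz":-0.0045,"yaw":0},{"dx":0,"dy":0.007,"dz":-0.0045,"yaw":0},{"dx":0,"dy":0.0056,"dz":-0.0062,"yaw":0},{"dx":0,"dy":0.0056,"dz":-0.0062,"yaw":0},{"dx":0,"dy":0,"dz":0,"yaw":0}]' 0.4 6
python3 - <<'E'
from h import *
im,c=grab('wrist','w8')
g=cv2.GaussianBlur(cv2.cvtColor(cv2.imread('pics/w8.png'),cv2.COLOR_BGR2GRAY),(3,3),0)
e=telemetry.state()['ee_pos']
# level finial: +y end (solid) edges expected at axis z=e+11, end y offset 14
for Y in(14,-50): print(Y,[pix(c,e+[x,Y,11+z]).round().astype(int).tolist() for x,z in((-9.5,23),(9.5,23),(-23,9.5),(23,9.5))])
for v in list(range(190,262,4))+list(range(286,314,4)):
        print(v,' '.join('%3d'%g[v,u] for u in range(244,404,6)))
E
```

```text
time_s: 29.08
ee_pos: [533.8, -209.9, 107.3]
ee_rot: [-179.9, -0.1, 91.5]
force: [-0.0, 0.5, -0.8]
gripper_width: 45.8
gripper_force: 6.0
14 [[302, 251], [340, 252], [278, 240], [363, 242]]
-50 [[300, 357], [335, 358], [279, 339], [356, 341]]
190 113 110 112 111 115 112 107 110  31  41  60  65  59  63  64  58  53  65 113 119 116 180 179 178 181 111 125
194 111 111 114 109 114 109 111  29  34  35  37  42  67  67  64  66  61  33  48 110 103 170 169 174 144 110 111
198 109 108 112 107 111 110  49  33  35  35  35  37  38  38  38  38  38  34  34  96 109 112 109 106 108 111 110
202 106 111 114 111 109 101  33  37  36  38  31  35  36  38  39  39  38  39  37  32 107 120 112 107 111 111 112
206 111 110 108 108 111  34  33  35  36  36  38  35  35  38  38  39  41  38  37  36  82 115 113 107 111 109 109
210 109 107 114 108 106  33  31  33  33  34  36  37  36  33  35  37  38  38  38  39  35 106 112 107 106 112 110
214 109 107 108 107  67  35  35  33  32  34  34  38  37  38  34  34  36  38  37  38  36 173 139 108 111 111 110
218 113 107 108 104  32  28  32  37  36  34  39  39  42  42  43  38  36  
[... 1242 characters left out ...]
  38  41  42  42  59  59  64
290  22  25  23  23  13   7 101 102 102 101 128 129 129 129 129 129 103 103 103 103   8  24  25  23  24  10  44
294  21  24  23  24  17  12 101 102 102 103 128 129 130 130 129 128 103 103 103 154   7  24  23  24  22   9  44
298  16  24  24  24  16  51 101 101 101 102 128 129 128 128 129 128 104 103 103 166   9  22  25  24  24   6  21
302  16  24  24  24  19 108 102 100 101 100 128 128 128 128 128 127 102 102 103 170   9  23  23  23  23  11  12
306  14  24  26  24  19 160 101 101 102 102 127 128 129 127 127 126 103 102 102 172  14  23  24  25  21  10  11
310  12  23  25  23  20 176 101 101 101 101 128 128 128 128 128 127 102 104 103 175  45  23  23  24  23  10   9
```

```bash
python3 -m crank '[{"dx":0,"dy":0.004,"dz":-0.006,"yaw":0},{"dx":0,"dy":0.004,"dz":-0.006,"yaw":0},{"dx":0,"dy":0.0023,"dz":-0.007,"yaw":0},{"dx":0,"dy":0.0023,"dz":-0.007,"yaw":0},{"dx":0,"dy":0.0004,"dz":-0.0072,"yaw":0},{"dx":0,"dy":0.0004,"dz":-0.0072,"yaw":0}]' 0.4 6
python3 -m crank '[{"dx":0,"dy":-0.0015,"dz":-0.0071,"yaw":0},{"dx":0,"dy":-0.0015,"dz":-0.0071,"yaw":0},{"dx":0,"dy":-0.0033,"dz":-0.0065,"yaw":0},{"dx":0,"dy":-0.0033,"dz":-0.0065,"yaw":0}]' 0.4 6
```

```text
time_s: 29.88
ee_pos: [534.0, -199.3, 75.2]
ee_rot: [-180.0, -0.1, 91.5]
force: [0.0, 3.3, 1.0]
gripper_width: 45.9
gripper_force: 6.0
time_s: 30.38
ee_pos: [534.2, -208.2, 53.8]
ee_rot: [180.0, 0.0, 91.5]
force: [0.1, 3.0, 1.0]
gripper_width: 45.9
gripper_force: 6.0
```

```bash
python3 -m crank '[{"dx":0,"dy":-0.0049,"dz":-0.006,"yaw":0},{"dx":0,"dy":-0.0049,"dz":-0.006,"yaw":0},{"dx":0,"dy":-0.002,"dz":-0.007,"yaw":0},{"dx":0,"dy":-0.002,"dz":0,"yaw":0},{"dx":0,"dy":0,"dz":0,"yaw":0}]' 0.4 6
python3 - <<'E'
from h import *
im,c=grab('wrist','w9')
g=cv2.GaussianBlur(cv2.cvtColor(cv2.imread('pics/w9.png'),cv2.COLOR_BGR2GRAY),(3,3),0)
e=telemetry.state()['ee_pos'];r=23/np.cos(np.pi/8)
for cz,rr in((53,r),(53,10),(-11,r)): print([pix(c,e+[rr*np.cos(a),rr*np.sin(a),cz]).round().astype(int).tolist() for a in np.pi/8+np.arange(8)*np.pi/4])
for v in list(range(190,262,4))+list(range(286,314,4)):
        print(v,' '.join('%3d'%g[v,u] for u in range(244,404,6)))
E
```

```text
time_s: 31.0
ee_pos: [533.9, -217.6, 37.9]
ee_rot: [-179.9, -0.1, 91.5]
force: [1.3, 5.8, -3.4]
gripper_width: 45.6
gripper_force: 6.0
[[373, 280], [344, 251], [299, 250], [268, 278], [269, 315], [298, 341], [339, 342], [370, 318]]
[[341, 291], [329, 280], [312, 279], [299, 290], [299, 305], [311, 316], [328, 316], [341, 306]]
[[355, 229], [335, 208], [306, 208], [285, 227], [285, 254], [305, 272], [332, 273], [353, 255]]
190 104 105 107 114 113 165 164 172 169 168 157 127  98 106 138 162 172 173 171 167 168 170 174 173 170 176 171
194 106 105 103 109 104 104 125 144 144  39  28  38  44  41  36  25  59 159 167 160 170 172 172 171 170 169 173
198 103 107 106 104 104 105 105  31  38  53  55  54  56  58  54  52  51  30  84  97 102 115 110 112 171 170 167
202 106 111 103 106 103 106  24  30  33  51  36  36  37  38  39  61  54  52  48  45 100 105 103 103 170 169 169
206 102 108 106 106 105  25  27  32  33  36  73  75  74  73  73  60  59  55  52  30  42 104  99 102 110 111 112
210 100 104 102 107  49  30  33  32  33  61  72  74  74  75  73  71  41  35  32  32  30  81  99 105 104 105 102
21
[... 1425 characters left out ...]
  53  45  39  52  52  58  42
290  18  21  23  21 117 117 118 118 117  63  63  63  64  63  64  63  82 118 118 118 117  63  22  22  23   9  41
294  18  22  22  22 117 117 118 117 117  62  64  63  64  64  63  62  85 117 117 117 117  55  22  23  22   9  42
298  15  23  22  21 116 117 117 117 117  62  63  64  65  64  63  62  89 116 116 116 117  48  23  21  22  10  18
302  13  22  22  21 115 116 117 117 117  70  62  65  64  64  62  62 112 117 116 116 116  41  19  21  23  11   8
306  14  25  24  22 115 116 116 116 117 116  63  64  64  64  62  97 117 116 117 116 115  36  22  23  22  11  11
310  10  21  22  23 115 117 116 117 117 116 112  64  64  64  76 116 116 117 117 116 115  32  23  22  23   8   8
```

```bash
python3 -m crank '[{"dx":0,"dy":0.004,"dz":0,"yaw":0},{"dx":0,"dy":0.012,"dz":0,"yaw":0},{"dx":0,"dy":0.04,"dz":0.03,"yaw":0},{"dx":0,"dy":0.03,"dz":0.06,"yaw":0},{"dx":0,"dy":0,"dz":0.07,"yaw":0},{"dx":0,"dy":0,"dz":0.07,"yaw":0},{"dx":0,"dy":0,"dz":0.06,"yaw":0},{"dx":0,"dy":0,"dz":0,"yaw":0},{"dx":0,"dy":0,"dz":0,"yaw":0},{"dx":0,"dy":0,"dz":0,"yaw":0}]' 0.4 25
python3 - <<'E'
from h import *
im,c=grab('wrist','w10')
g=cv2.GaussianBlur(cv2.cvtColor(cv2.imread('pics/w10.png'),cv2.COLOR_BGR2GRAY),(3,3),0)
for v in list(range(198,262,6))+list(range(290,314,4)):
        print(v,' '.join('%3d'%g[v,u] for u in range(256,392,6)))
a=cv2.imread('pics/top0.png').astype(int);b,_=grab('top','t10');b=b[:,:,::-1].astype(int)
d=np.abs(a-b).sum(2)>60
for n,u,v in(('finb',217,230),('red',286,177),('blue',221,185),('robin',443,147),('white',356,112),('jar',429,307)): print(n,d[v-14:v+14,u-16:u+16].mean().round(2))
E
```

```text
time_s: 32.3
ee_pos: [533.3, -149.7, 268.8]
ee_rot: [-179.8, -0.1, 91.5]
force: [-0.9, 0.6, -1.8]
gripper_width: 46.2
gripper_force: 25.0
198 183 179 111 116 112 114 113 107 114 109 105 108 116 113 110 114 122 110 111 110 162 180 181
204 181 183 112 111 112 114 110 110  65  63  63  63  60  65 111 109 112 111 110 112 180 179 179
210 179 175 111 108 114 111  98  66  78  78  78  79  78  75  40 110 175 106 113 112 181 180 178
216 180 176 109  97 111 109  65  67  72  78  79  79  78  78  69  51 165 103 112 111 181 182 184
222 176 179  27  25  13  67  67  67  75  79  78  77  78  77  67  67  95   9  26  71 180 182 182
228 113  37  27   9  26  67  67  68  69  68  68  69  69  68  66  67  67  10  26  25 158 180 176
234  55  25  25   8  65  67  68  68  68  68  68  68  69  68  68  66  67  13  10  25  25 179 180
240  26  26  14   9  67  68  66  68  69  69  69  68  68  68  67  67  67  55   9  24  24  29 181
246  24  25  12  41  68  68  86 127 128 128 128 126 128 128 125  67  66  67   9  17  24  27  55
252  25  19  12  67  67  92 128 128 129 128 129 129 129 128 128 127  68  67  19  10  25  26  25
258  25   9   9  66  95 127 128 127 128 128 128 129 128 127 127 127 125  66  63  13  20  27  26
290  24  21 125 126 125 125 125  67  66  67  67  69  67  67  87 125 125 125 124  66  24  25  23
294  24  26 124 125 125 125 125  67  67  68  69  68  66  66  88 124 125 124 124  60  24  24  24
298  24  21 123 123 124 125 124  67  67  69  68  69  67  66  94 124 123 124 124  50  24  22  24
302  24  25 123 124 124 125 125  74  66  68  68  69  67  67 119 123 123 122 123  47  24  26  25
306  24  23 122 124 123 124 124 124  67  68  68  68  67 101 123 124 123 123 123  38  25  24  24
310  26  22 123 123 123 123 123 123 118  67  68  67  76 123 123 124 122 123 122  33  24  24  24
finb 0.98
red 0.82
blue 0.8
robin 0.82
white 0.91
jar 0.94
```

```bash
python3 - <<'E'
from h import *
a=cv2.imread('pics/top0.png');b=cv2.imread('pics/t10.png')
for n,u,v in(('finb',217,230),('red',286,177),('blue',221,185),('robin',443,147),('white',356,112),('jar',429,307)):
    t=a[v-16:v+16,u-18:u+18];r=cv2.matchTemplate(b[v-36:v+36,u-38:u+38],t,cv2.TM_CCOEFF_NORMED);_,m,_,l=cv2.minMaxLoc(r);print(n,round(m,2),l[0]-20,l[1]-20)
print(a.mean(),b.mean());s=telemetry.state();print(s['time_s'],s['qvel'].round(2),s['gripper_force'],s['gripper_width'])
E
```

```text
finb 1.0 0 0
red 1.0 0 0
blue 1.0 0 0
robin 0.33 5 9
white 0.87 0 0
jar 0.17 -10 -19
107.90264713541667 127.07073567708333
32.4 [ 0.01 -0.2  -0.6  -0.04  0.06  0.06] 25.0000490671664 45.89453921488606
```

```bash
python3 - <<'E'
from h import *
grab('scene','s10');a=cv2.imread('pics/scene0.png');b=cv2.imread('pics/s10.png')
for n,u,v in(('robin',257,303),('jar',226,201),('white',348,292)):
    t=a[v-16:v+16,u-16:u+16];r=cv2.matchTemplate(b[v-32:v+32,u-32:u+32],t,cv2.TM_CCOEFF_NORMED);_,m,_,l=cv2.minMaxLoc(r);print(n,round(m,2),l[0]-16,l[1]-16)
E
```

```text
robin 0.99 0 0
jar 0.94 0 0
white 0.99 0 0
```

All objects are undisturbed and the finial is held hole up, so I'm handing in.

```bash
python3 -c "
from workcell import ticket
print(ticket.job_done())"
```

```text
the job is handed in; nothing more can be done
None
```

The job is handed in. By feel on the rod, one end of the red-tile finial was solid and the other took the rod all the way in; the finial is now held hole up, its lower end about 25 cm above the table, and the camera checks showed nothing else moved.

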